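# Stroke the cup slide and park it on its tight spot

## Task

The cup carriage on the slide drags at one spot of its rail that cannot be seen. Take it by its upright grip and stroke it slowly, first home until it presses a little into the rubber buffer of the wide end block, then the full way until it presses into the buffer of the narrow end post, without ramming either. Then bring it back and leave it standing free on the middle of the tight spot you felt, so that the cleaner finds it; do not disturb the things around.

Things in the scene. Friction and masses are not known exactly. Their poses are not given: they have to be found in the camera images.
- slide_unit: Fixed cup slide: aluminium base plate 100 x 380 x 12 mm with a steel rail along it. Origin: centre of its underside. Its y axis runs along the rail from the wide end block (100 mm wide, at y = -162 mm) to the narrow end post (26 mm wide, at y = +162 mm), both 28 mm long with tops 56 mm above the counter. z is up; turned at most 0.5 rad from the robot's y.
- rail: Steel rail, 296 mm long, 28 mm wide, on the plate along the unit's y axis. Origin: middle of its underside, 12 mm above the counter. Only at the hidden tight spot it presses up against the carriage: 12 N within 5 mm of the spot's middle, about 9.5 N at 9 mm from it, nothing beyond 16 mm. The carriage stays there when let go.
- carriage: Aluminium carriage 62 x 70 x 26 mm (x, y, z), 0.45 kg, sliding along the unit's y, with a steel cup ring on its +x side, out to 138 mm from the rail's centre line. Origin: on that line, mid-length, 34 mm above the counter; top at 63 mm. It is on the spot when its origin is over it. It meets the home buffer at y = -100 mm of the unit, the far one at +100 mm.
- grip (a point): Centre of the top of the carriage's upright steel grip, a plate 14 mm thick along the travel, 30 mm wide across it and 48 mm tall, standing on the carriage straight above its origin; this point is 111 mm above the counter.
- home_buffer: Rubber buffer, 18 mm round, 13 mm long, on the wide end block. Origin: its root on the block, 43 mm above the counter; it points along the unit's +y. It gives 1 mm for each 3.5 N, at most 7 mm.
- far_buffer: The same rubber buffer on the narrow end post, pointing along the unit's -y. Origin: its root on the post.
- shaker: Loose closed steel shaker, 86 mm wide, 167 mm tall, standing; origin under its centre.
- jug: Loose clear measuring jug with a handle, 104 mm wide, 130 mm tall, standing; origin under its centre.
- cup_a: Loose empty clear drink cup, 90 mm wide, 130 mm tall, standing beyond the narrow end; origin under its centre.
- cup_b: Loose empty clear drink cup of the same size, standing beyond the wide end; origin under its centre.
- spoon: Loose steel spoon, 190 mm long, lying between robot and slide; origin under its middle.
- tin: Loose dark steel tin, 60 mm wide, 65 mm tall, standing on the robot's side of the slide; origin under its centre.
- rail_mid (a point): Middle of the rail's top, 34 mm above the counter. The hidden tight spot's middle lies within 70 mm of it along the rail. Elsewhere the carriage slides with about 1.5 N; from 16 mm before the spot's middle the drag rises, to about 10 N some 8 mm before it, stays high across the middle and falls off again, gone 16 mm beyond it; alike in both directions.

How it is judged:
By the outcome, as a careful person would: the job done as asked, in the order asked, and still so for the second after the job is handed in, with the robot touching nothing.
It also fails if it takes over 59 s, if anything falls off the work surface, if the arm or the gripper's body presses on something with over 40 N, if the wrist force passes 120 N, or if a joint passes its speed limit or range.

## Robot

A 6-joint arm with a two-finger parallel gripper is mounted at the origin on the work surface. World frame = base frame: x ahead of the robot, y to its left, z up, the work surface at z = 0. Lengths are in m, angles in degrees, forces in N, time in s.
With the tool pointing down it reaches from about 0.25 to 0.725 m from the base axis. Payload 9.7 kg.
Tool frame: the origin (TCP) lies midway between the tips of the shut fingers; the grasp point (between the pads) lies 19 mm behind it; z points along the fingers, x is the direction in which the jaws open and shut, and the axes are right-handed (so a half turn about z gives the same grasp; the last joint's range is limited). The gripper opens to 85 mm and grips with 20 to 120 N. Pads are 22 mm wide; open, the fingers measure 114 mm over their backs; the gripper's body (76 mm by 85 mm) begins 54 mm behind the grasp point. The pads swing forward as they close: fully open they stand 13 mm farther back than shut.
Start: joints at [-73.625, 4.979, 10.078, 95.1, 0, 90], TCP at [0.155, -0.528, 0.231] pointing down, gripper open.
Joint ranges: [-179.16, 179.16], [-48.56, 103.87], [-65.8, 70.77], [-126.05, 130.52], [-82.76, 87.17], [-180, 180]. Speed limits (degrees/s): [127.2, 127.2, 147.25, 180, 180, 180].

## Interface

Orientations are given as [roll, pitch, yaw] about the fixed x, y, z axes, in that order (R = Rz(yaw) Ry(pitch) Rx(roll)).
In Python, from workcell import bot, optics gives the robot as it stands.
- The arm moves only by the shell command python3 -m creep 'ROWS' [FORCE]. ROWS is JSON, a list of rows, each a list of 7 numbers: the shift along the tool's x, y, z in m, then the turn, a rotation vector about the tool's x, y, z in rad, then the opening, from 0 (shut) to 1 (fully open). A call has 1 to 8 rows; each row is the pose to reach, as a shift and turn from the pose commanded when the call began, along the tool's axes at that moment; what a row does not reach only later rows make up. A row lasts 1/10 s, in which the tool goes at most 50 mm and 8.59 degrees, less where a joint would pass 70% of its speed; a pose out of reach is approached as far as the arm can. A call with a gripper value outside its range is refused whole. The fingers move at their own pace and stop on an object; FORCE is the grip in N (left out, the last holds). Time passes only in rows, so rows that repeat a pose let the fingers close. It gives the time, the measured TCP pose, the force and the opening at its end, in the units of the state.
- bot.get_obs(): the state, without advancing time (a new reading comes with each control period).
- optics.camera(name): name is "side" or "top"; returns the picture (420x560x3 uint8, red, green, blue); there is no depth.
- optics.camera_params(name): a dict with "camera_matrix" (3x3 intrinsics, pixels), "R" (3x3) and "t" (3): a world point X has camera coordinates R X + t. Camera axes: x right, y down, z forward; pixel columns grow to the right and rows downward; lengths in m; the calibration is good to about 2 mm. A picture is of the moment at which its call begins. camera_params takes no time and is no camera call.
- bot.job_done(): hands the job in, once; it reports no verdict.
The state is a dict: "time": time; "q": joint angles; "qd": joint speeds; "joint_efforts": joint torques, N m; "ee_pos": TCP position; "tcp_rot": TCP orientation; "wrist_force": force on the tool from outside, world axes, zero at the start; "torque": the same for the moment, N m; "opening": finger opening in m.
Only numpy, scipy, OpenCV 4.12 (cv2) and the standard library are available. Lean on these libraries where they do the work, as an engineer would, in place of code of your own. Each camera call takes 0.05 s, during which the arm holds its last target.

## Working session

There is one attempt and no reset: what is moved stays moved. The work goes in short steps, Python scripts to look and compute and a shell command to move; the robot and the scene stay as the last step left them, time stands still between calls to the robot, and variables do not carry over. Pictures are saved under pics/ and viewed, and the job is handed in when it is done.

```bash
mkdir -p pics; ls
python3 - <<'E'
from workcell import bot, optics
import cv2, numpy as np
print(bot.get_obs())
for n in ("side","top"):
    cv2.imwrite(f"pics/{n}0.png", optics.camera(n)[:,:,::-1])
    p=optics.camera_params(n); print(n,{k:np.round(v,4).tolist() for k,v in p.items()})
E
```

```text
pics
{'time': 0.0, 'q': array([-7.36270689e+01,  5.01294146e+00,  1.00327231e+01,  9.50978275e+01,
        4.81809692e-04,  8.99987467e+01]), 'qd': array([-0.01296474,  0.00144759,  0.03957861, -0.03701942, -0.03183768,
       -0.04701004]), 'joint_efforts': array([-7.96686363e-04, -5.20383561e+01,  4.64806581e+01,  1.63082255e-02,
        4.24204040e-05, -1.00335079e-06]), 'ee_pos': array([ 0.15497747, -0.52747974,  0.23054988]), 'tcp_rot': array([-1.79999516e+02,  7.80458862e-02, -7.36258156e+01]), 'wrist_force': array([ 0.78777015,  0.22775458, -0.57131604]), 'torque': array([-0.00481339,  0.03594714, -0.06101241]), 'opening': 0.0853056853224099}
side {'camera_matrix': [[546.3174, 0.0, 279.861], [0.0, 546.3174, 207.2183], [0.0, 0.0, 1.0]], 'R': [[0.9979, -0.0608, -0.023], [-0.0547, -0.5942, -0.8024], [0.0351, 0.802, -0.5963]], 't': [-0.5715, 0.1359, 1.5828]}
top {'camera_matrix': [[506.4971, 0.0, 279.3889], [0.0, 506.4971, 211.9751], [0.0, 0.0, 1.0]], 'R': [[0.0264, -0.9995, -0.0147], [-0.9959, -0.025, -0.0864], [0.086, 0.0169, -0.9962]], 't': [0.0535, 0.5735, 1.1611]}
```

View pics/side0.png

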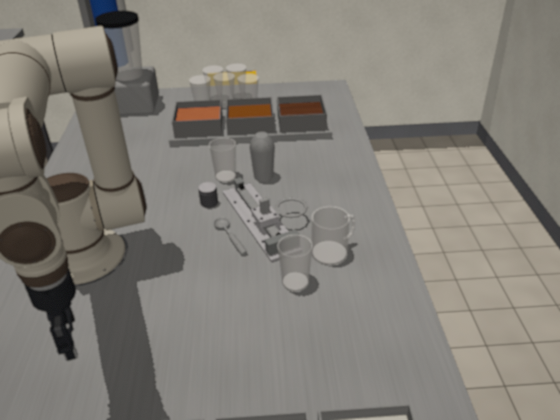

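View pics/top0.png

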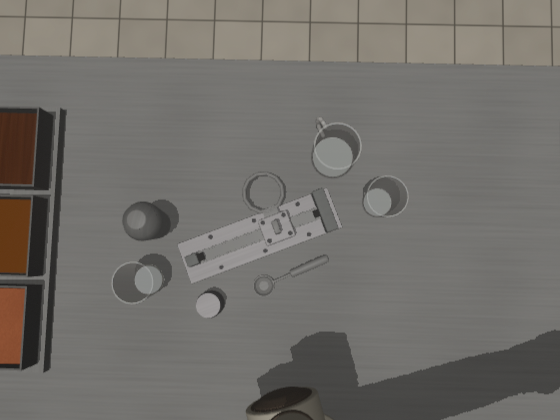

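The top view shows the slide from (185,263) at the narrow post to (333,208) at the wide block. The grip is near (277,227), the tin at (208,305), the spoon around (290,275), and the shaker, cups and jug stand around it. I'll zoom in for accurate pixels.

Run:
```python
import cv2
im=cv2.imread("pics/top0.png")[170:300,165:360]
cv2.imwrite("pics/topz.png",cv2.resize(im,None,fx=4,fy=4,interpolation=cv2.INTER_CUBIC))
im=cv2.imread("pics/side0.png")[140:290,190:350]
cv2.imwrite("pics/sidez.png",cv2.resize(im,None,fx=4,fy=4,interpolation=cv2.INTER_CUBIC))
```

```text
(no output)
```

View pics/topz.png

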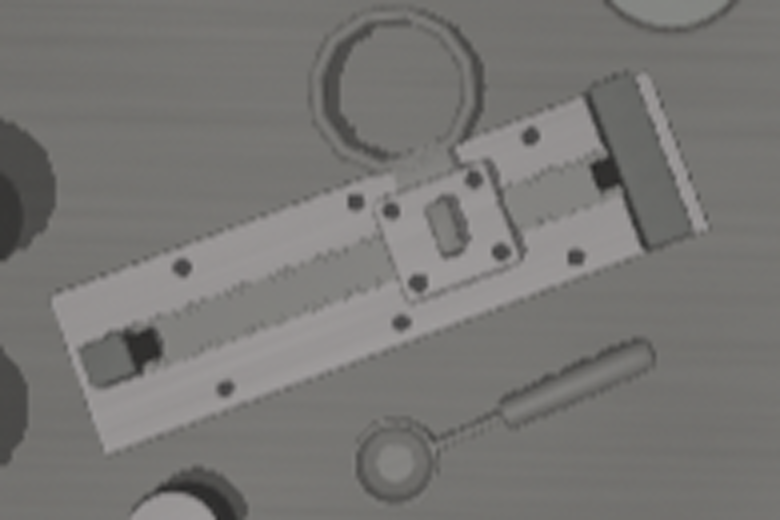

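View pics/sidez.png

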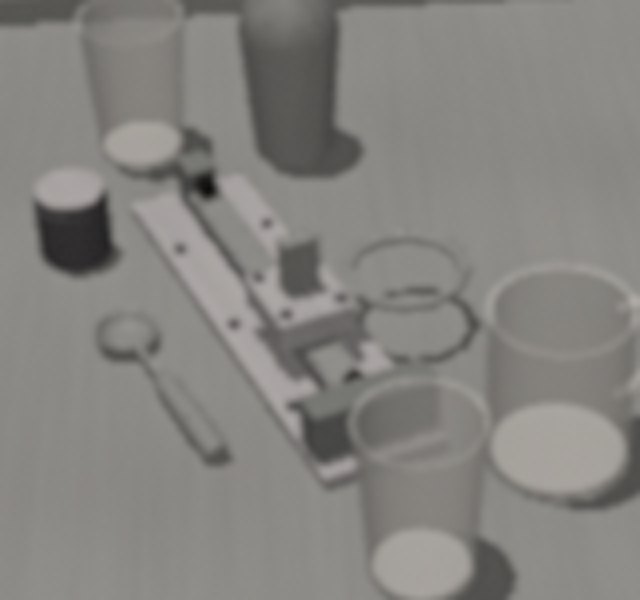

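```bash
cat > h.py <<'E'
from workcell import bot, optics
import numpy as np
def cam(n):
    p=optics.camera_params(n); return [np.array(p[k]) for k in("camera_matrix","R","t")]
def proj(n,X):
    K,R,t=cam(n); c=np.atleast_2d(X)@R.T+t; c=c@K.T; return c[:,:2]/c[:,2:]
def back(n,uv,z):
    K,R,t=cam(n); d=R.T@np.linalg.solve(K,np.array([*uv,1.])); C=-R.T@t
    return C+d*(z-C[2])/d[2]
E
python3 - <<'E'
from h import *
from scipy.optimize import least_squares
K,R,t=cam("top"); print("C",-R.T@t)
zt=lambda x,y:((x-1.5)/4+165,(y-1.5)/4+170)
# unit coords: +x side (ring side) ; y from wide(-) to narrow(+)
pts=[(zt(52,296),(.05,.19,.012)),(zt(108,454),(-.05,.19,.012)),(zt(708,230),(-.05,-.19,.012)),(zt(641,72),(.05,-.19,.012)),
(zt(588,92),(.05,-.148,.056)),(zt(648,250),(-.05,-.148,.056))]
car=[(zt(375,203),(.031,.035,.063)),(zt(487,160),(.031,-.035,.063)),(zt(521,257),(-.031,-.035,.063)),(zt(417,300),(-.031,.035,.063))]
def W(p,X): 
    c,s=np.cos(p[2]),np.sin(p[2]); X=np.array(X); return np.array([p[0]+c*X[0]-s*X[1],p[1]+s*X[0]+c*X[1],X[2]])
def f(p):
    r=[proj("top",W(p,X))[0]-u for u,X in pts]
    r+=[proj("top",W(p,np.array(X)+[0,p[3],0]))[0]-u for u,X in car]
    return np.ravel(r)
s=least_squares(f,[.45,0,-.3,0]); print(s.x,np.degrees(s.x[2])); print(np.round(s.fun.reshape(-1,2),2))
p=s.x
g=W(p,(0,p[3],.111)); print("grip",g)
for X in [(.015,.007),(.015,-.007),(-.015,-.007),(-.015,.007)]:
    print(((proj("top",W(p,(X[0],p[3]+X[1],.111)))[0]-[165,170])*4+1.5), ((proj("side",W(p,(X[0],p[3]+X[1],.111)))[0]-[190,140])*4+1.5))
for y in(-.1,.1): print("grip at stop",y,W(p,(0,y,.111)))
print("ring at ends",[W(p,(.138,y,0)) for y in(-.1,.1)])
for n,u,z in(("tin",(208,305),.065),("cupb base",(377,203),0),("cupa base",(148,280),0),("cupb top",(386,196),.13),("cupa top",(132,282),.13),("jugtop",(337,147),.13),("shak",(136,219),.167)): print(n,back("top",u,z))
E
```

```text
C [0.46996462 0.04814261 1.20699035]
[ 0.51648702  0.11475359  0.38563442 -0.04649226] 22.095224701378516
[[-1.18  0.26]
 [-0.94  0.73]
 [ 0.37 -0.28]
 [ 1.88 -0.14]
 [-0.53 -1.29]
 [ 0.2   0.12]
 [-0.47 -0.51]
 [ 0.44 -0.61]
 [ 1.63  0.73]
 [-1.41  0.91]]
grip [0.53397495 0.07167572 0.111     ]
[426.70370597 204.07940508] [313.1707049  225.75157882]
[450.86729608 195.00233971] [321.1558054 235.6460892]
[470.33369603 246.73569393] [283.55393022 246.78247755]
[446.11736466 255.84513476] [275.75976714 236.75425429]
grip at stop -0.1 [0.55410173 0.02209759 0.111     ]
grip at stop 0.1 [0.47887232 0.20740959 0.111     ]
ring at ends [array([0.68196701, 0.07400588, 0.        ]), array([0.6067376 , 0.25931788, 0.        ])]
tin [0.35613938 0.22138168 0.065     ]
cupb base [ 0.60150501 -0.16394196  0.        ]
cupa base [0.40428518 0.37617632 0.        ]
cupb top [ 0.60282962 -0.16009784  0.13      ]
cupa top [0.40623864 0.37465188 0.13      ]
jugtop [ 0.7065239  -0.05397769  0.13      ]
shak [0.5377047  0.36180079 0.167     ]
```

```bash
cat >> h.py <<'E'
from scipy.spatial.transform import Rotation as Ro
P=np.array([.51648702,.11475359]); A=0.38563442
U=np.array([-np.sin(A),np.cos(A),0]); V=np.array([np.cos(A),np.sin(A),0])
def go(pos,yaw,o=None):
    o=o or bot.get_obs()
    R=Ro.from_euler("xyz",o["tcp_rot"],degrees=True); T=Ro.from_euler("xyz",[180,0,yaw],degrees=True)
    return R.inv().apply(np.array(pos)-o["ee_pos"]).round(4),(R.inv()*T).as_rotvec().round(4)
def st():
    o=bot.get_obs(); d=o["ee_pos"]-np.array([*P,0])
    print("t",round(o["time"],2),"s",(d@U).round(4),"lat",(d@V).round(4),"z",d[2].round(4),"rot",o["tcp_rot"].round(2),"q",o["q"].round(1),"Fu",(o["wrist_force"]@U).round(2),"F",o["wrist_force"].round(1),"open",round(o["opening"],4))
E
python3 -m creep '[[-0.021,-0.024,0,0,0,-0.147,1],[-0.042,-0.048,0,0,0,-0.294,1],[-0.063,-0.072,0,0,0,-0.441,1],[-0.084,-0.096,0,0,0,-0.588,1],[-0.105,-0.12,0,0,0,-0.735,1],[-0.126,-0.144,0,0,0,-0.882,1],[-0.147,-0.168,0,0,0,-1.029,1],[-0.168,-0.192,0,0,0,-1.176,1]]' 
python3 -c "
from h import *
st(); print(go((.534,.0717,.235),112.1))"
```

```text
time: 0.9
ee_pos: [0.2923, -0.3111, 0.2311]
tcp_rot: [-180.0, 0.0, -5.9]
wrist_force: [-0.1, -0.7, 0.7]
opening: 0.0856
t 0.9 s -0.3103 lat -0.3679 z 0.2311 rot [-1.7999e+02  1.0000e-02 -5.9100e+00] q [-46.8 -11.7  -5.8  95.9   0.   49.1] Fu -0.59 F [-0.1 -0.7  0.7] open 0.0856
(array([ 0.201 , -0.4057, -0.0039]), array([-3.0000e-04, -1.0000e-04, -2.0596e+00]))
```

```bash
python3 -m creep '[[0.014,-0.029,0,0,0,-0.147,1],[0.028,-0.058,0,0,0,-0.294,1],[0.042,-0.087,0,0,0,-0.441,1],[0.056,-0.116,0,0,0,-0.588,1],[0.07,-0.145,0,0,0,-0.735,1],[0.084,-0.174,0,0,0,-0.882,1],[0.098,-0.203,0,0,0,-1.029,1],[0.112,-0.232,0,0,0,-1.176,1]]' 
python3 -c "
from h import *
st(); print(go((.534,.0717,.235),112.1))"
```

```text
time: 1.7
ee_pos: [0.4289, -0.0926, 0.2311]
tcp_rot: [-180.0, 0.0, 61.5]
wrist_force: [0.1, -0.4, -0.4]
opening: 0.0855
t 1.7 s -0.1592 lat -0.1592 z 0.2311 rot [-1.7999e+02  1.0000e-02  6.1490e+01] q [-12.2 -10.1  -4.5  95.6  -0.   16.3] Fu -0.41 F [ 0.1 -0.4 -0.4] open 0.0855
(array([ 0.1946,  0.0139, -0.004 ]), array([-3.000e-04, -0.000e+00, -8.833e-01]))
```

```bash
python3 -m creep '[[0.032,0.002,0,0,0,-0.147,1],[0.064,0.004,0,0,0,-0.294,1],[0.097,0.007,0,0,0,-0.441,1],[0.13,0.009,0,0,0,-0.588,1],[0.162,0.012,0,0,0,-0.735,1],[0.1945,0.014,0,0,0,-0.883,1],[0.1945,0.014,0,0,0,-0.883,1]]'
python3 - <<'E'
from h import *
st(); print(go((.534,.0717,.135),112.1))
import cv2
for n in("top","side"): cv2.imwrite(f"pics/{n}1.png",optics.camera(n)[:,:,::-1])
E
```

```text
time: 2.4
ee_pos: [0.5357, 0.0723, 0.2299]
tcp_rot: [-179.9, -0.1, 112.2]
wrist_force: [-0.6, -1.5, -1.1]
opening: 0.0853
t 2.4 s -0.0466 lat 0.0019 z 0.2299 rot [-1.7992e+02 -5.0000e-02  1.1216e+02] q [  7.7   3.7   8.6  95.    0.  -14.5] Fu -1.19 F [-0.6 -1.5 -1.1] open 0.0853
(array([ 0.    , -0.0017,  0.0949]), array([-0.0013, -0.0009,  0.001 ]))
```

View pics/side1.png

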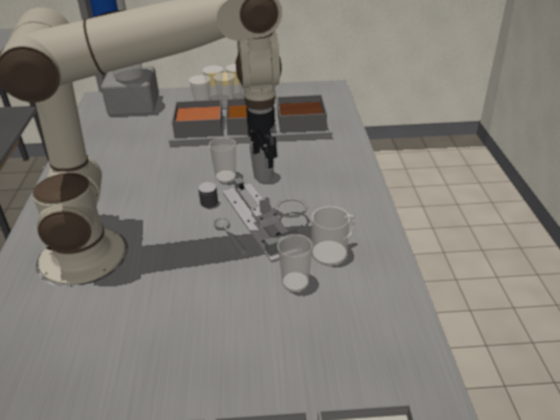

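```bash
python3 -m creep '[[0,-0.001,0.03,0,0,0,1],[0,-0.001,0.06,0,0,0,1],[0,-0.001,0.085,0,0,0,1],[0,-0.001,0.105,0,0,0,1],[0,-0.001,0.105,0,0,0,1]]'
python3 - <<'E'
from h import *
st(); print(go((.534,.0717,.075),112.1))
import cv2
for n in("top","side"): 
  im=optics.camera(n)[:,:,::-1]
  im=im[60:210,180:340] if n=="side" else im[140:290,180:380]
  cv2.imwrite(f"pics/{n}2.png",cv2.resize(im,None,fx=4,fy=4))
E
```

```text
time: 3.0
ee_pos: [0.5318, 0.0681, 0.1237]
tcp_rot: [-179.8, -0.1, 111.6]
wrist_force: [-0.1, 0.5, -0.1]
opening: 0.0855
t 3.0 s -0.049 lat -0.0033 z 0.1237 rot [-1.7975e+02 -5.0000e-02  1.1158e+02] q [  7.3   2.6  -4.4  83.3  -0.  -14.3] Fu 0.5 F [-0.1  0.5 -0.1] open 0.0855
(array([0.0025, 0.0036, 0.0487]), array([-0.0043, -0.001 , -0.009 ]))
```

View pics/top2.png

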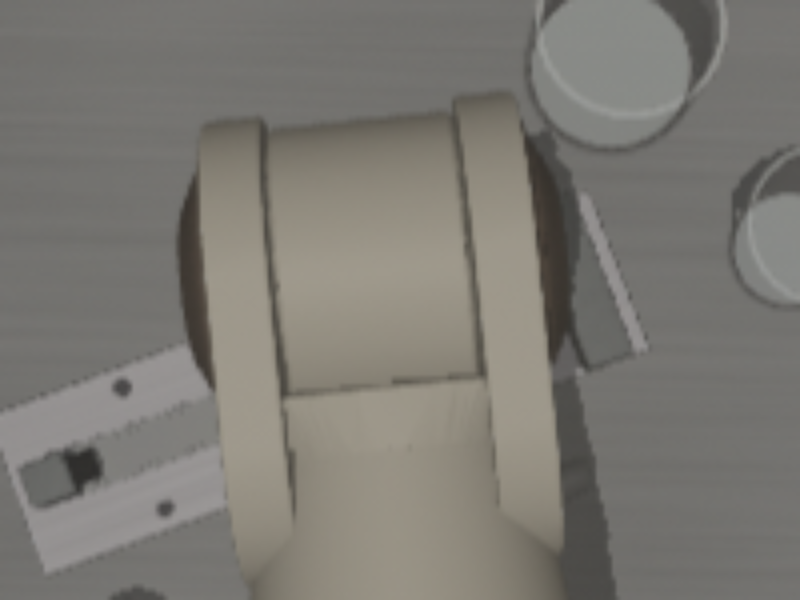

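```bash
python3 -c "
import cv2
im=cv2.imread('pics/side2.png');print(im.shape)"
```

```text
(600, 640, 3)
```

View pics/side2.png

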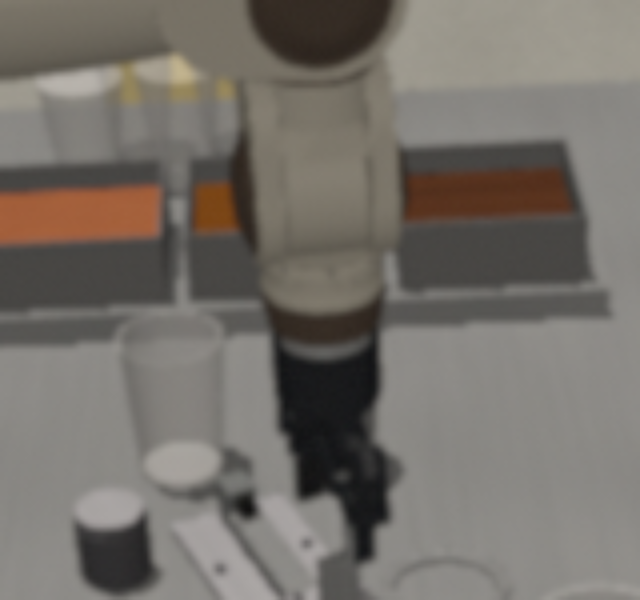

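```bash
python3 -m creep '[[0,0,0,0,0,0,1],[0,0,0,0,0,0,1]]'
python3 - <<'E'
from h import *
st(); print(go((.534,.0717,.075),112.1))
E
```

```text
time: 3.3
ee_pos: [0.5343, 0.0692, 0.1277]
tcp_rot: [179.9, 0.0, 111.7]
wrist_force: [0.4, -0.0, 0.6]
opening: 0.0853
t 3.3 s -0.0489 lat -0.0006 z 0.1277 rot [1.7988e+02 3.0000e-02 1.1170e+02] q [  7.4   2.5  -4.   83.4   0.  -14.3] Fu -0.15 F [ 0.4 -0.   0.6] open 0.0853
(array([0.0025, 0.0006, 0.0527]), array([ 0.002 ,  0.0005, -0.007 ]))
```

```bash
python3 -m creep '[[0.001,0,0.015,0,0,-0.003,1],[0.0025,0.0005,0.03,0,0,-0.007,1],[0.0025,0.0005,0.043,0,0,-0.007,1],[0.0025,0.0005,0.052,0,0,-0.007,1],[0.0025,0.0005,0.054,0,0,-0.007,1],[0.0025,0.0005,0.054,0,0,-0.007,1]]'
python3 - <<'E'
from h import *
st()
import cv2
im=optics.camera("side")[:,:,::-1][100:250,180:340]
cv2.imwrite("pics/side3.png",cv2.resize(im,None,fx=4,fy=4))
E
```

```text
time: 3.9
ee_pos: [0.533, 0.0718, 0.0718]
tcp_rot: [-180.0, -0.0, 112.1]
wrist_force: [0.7, 0.5, 0.5]
opening: 0.0852
t 3.9 s -0.046 lat -0.0009 z 0.0718 rot [-1.7996e+02 -1.0000e-02  1.1213e+02] q [  7.7   3.3  -9.4  77.4   0.  -14.5] Fu 0.18 F [0.7 0.5 0.5] open 0.0852
```

View pics/side3.png

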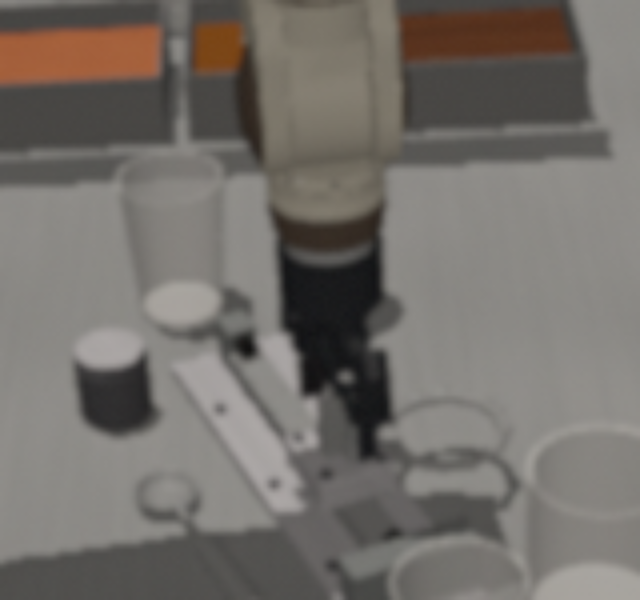

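```bash
python3 -m creep '[[0,0,0,0,0,0,0.6],[0,0,0,0,0,0,0.4],[0,0,0,0,0,0,0.3],[0,0,0,0,0,0,0.22],[0,0,0,0,0,0,0.15],[0,0,0,0,0,0,0.1],[0,0,0,0,0,0,0.1],[0,0,0,0,0,0,0.1]]' 40
python3 -c "
from h import *
st()"
```

```text
time: 4.75
ee_pos: [0.5333, 0.0719, 0.0725]
tcp_rot: [180.0, -0.0, 112.1]
wrist_force: [-1.3, 0.6, 3.8]
opening: 0.0137
t 4.75 s -0.0461 lat -0.0006 z 0.0725 rot [ 1.7998e+02 -1.0000e-02  1.1213e+02] q [  7.7   3.2  -9.3  77.4   0.  -14.5] Fu 1.06 F [-1.3  0.6  3.8] open 0.0137
```

```bash
cat > m.sh <<'E'
python3 -c "from h import *
o=bot.get_obs(); d=o['ee_pos']-np.array([*P,0]); print(round(o['time'],2),'s',(d@U*1000).round(1),'lat',(d@V*1000).round(1),'z',(d[2]*1000).round(1),'Fu',(o['wrist_force']@U).round(2),'Fv',(o['wrist_force']@V).round(2),'Fz',o['wrist_force'][2].round(1),'T',o['torque'].round(2))"
E
python3 -m creep '[[-0.002,0,0,0,0,0,0.1],[-0.004,0,0,0,0,0,0.1]]' >/dev/null; sh m.sh
python3 -m creep '[[-0.002,0,0,0,0,0,0.1],[-0.004,0,0,0,0,0,0.1]]' >/dev/null; sh m.sh
python3 -m creep '[[-0.002,0,0,0,0,0,0.1],[-0.004,0,0,0,0,0,0.1]]' >/dev/null; sh m.sh
python3 -m creep '[[-0.002,0,0,0,0,0,0.1],[-0.004,0,0,0,0,0,0.1]]' >/dev/null; sh m.sh
python3 -m creep '[[-0.002,0,0,0,0,0,0.1],[-0.004,0,0,0,0,0,0.1]]' >/dev/null; sh m.sh
```

```text
4.95 s -50.2 lat -0.5 z 72.5 Fu 0.83 Fv -0.95 Fz 4.6 T [ 0.3   0.3  -0.02]
5.15 s -54.3 lat -0.6 z 72.5 Fu 1.52 Fv -1.68 Fz 4.9 T [ 0.26  0.38 -0.05]
5.35 s -58.4 lat -0.6 z 72.5 Fu 1.83 Fv -1.19 Fz 5.1 T [0.25 0.41 0.04]
5.55 s -62.4 lat -0.6 z 72.5 Fu 1.67 Fv -1.68 Fz 5.0 T [0.25 0.31 0.03]
5.75 s -66.4 lat -0.6 z 72.5 Fu 1.76 Fv -1.26 Fz 5.9 T [ 0.24  0.31 -0.01]
```

```bash
python3 -m creep '[[-0.002,0,0,0,0,0,0.1],[-0.004,0,0,0,0,0,0.1],[-0.006,0,0,0,0,0,0.1]]' >/dev/null; sh m.sh
python3 -m creep '[[-0.002,0,0,0,0,0,0.1],[-0.004,0,0,0,0,0,0.1],[-0.006,0,0,0,0,0,0.1]]' >/dev/null; sh m.sh
python3 -m creep '[[-0.002,0,0,0,0,0,0.1],[-0.004,0,0,0,0,0,0.1],[-0.006,0,0,0,0,0,0.1]]' >/dev/null; sh m.sh
python3 -m creep '[[-0.002,0,0,0,0,0,0.1],[-0.004,0,0,0,0,0,0.1],[-0.006,0,0,0,0,0,0.1]]' >/dev/null; sh m.sh
python3 -m creep '[[-0.002,0,0,0,0,0,0.1],[-0.004,0,0,0,0,0,0.1]]' >/dev/null; sh m.sh
python3 -m creep '[[-0.001,0,0,0,0,0,0.1]]' >/dev/null; sh m.sh
python3 -m creep '[[-0.001,0,0,0,0,0,0.1]]' >/dev/null; sh m.sh
```

```text
6.05 s -72.4 lat -0.6 z 72.5 Fu 1.67 Fv -0.88 Fz 5.1 T [0.23 0.4  0.01]
6.35 s -78.4 lat -0.5 z 72.6 Fu 2.31 Fv -1.37 Fz 5.2 T [ 0.18  0.36 -0.04]
6.65 s -84.4 lat -0.6 z 72.5 Fu 1.47 Fv -1.22 Fz 6.1 T [ 0.25  0.35 -0.03]
6.95 s -90.4 lat -0.6 z 72.5 Fu 1.28 Fv -1.12 Fz 5.8 T [0.26 0.35 0.01]
7.15 s -94.4 lat -0.6 z 72.5 Fu 1.66 Fv -1.18 Fz 5.1 T [ 0.26  0.35 -0.03]
7.25 s -95.5 lat -0.6 z 72.5 Fu 1.35 Fv -1.07 Fz 5.6 T [ 0.23  0.35 -0.03]
7.35 s -96.4 lat -0.6 z 72.5 Fu 1.62 Fv -0.78 Fz 5.6 T [ 0.21  0.31 -0.01]
```

```bash
python3 -m creep '[[-0.001,0,0,0,0,0,0.1]]' >/dev/null; sh m.sh
python3 -m creep '[[-0.001,0,0,0,0,0,0.1]]' >/dev/null; sh m.sh
python3 -m creep '[[-0.001,0,0,0,0,0,0.1]]' >/dev/null; sh m.sh
python3 -m creep '[[-0.001,0,0,0,0,0,0.1]]' >/dev/null; sh m.sh
```

```text
7.45 s -97.4 lat -0.6 z 72.5 Fu 1.99 Fv -1.5 Fz 4.6 T [ 0.25  0.36 -0.01]
7.55 s -98.4 lat -0.6 z 72.5 Fu 0.48 Fv -1.81 Fz 5.3 T [ 0.21  0.36 -0.04]
7.65 s -99.4 lat -0.5 z 72.5 Fu 1.85 Fv -1.28 Fz 5.6 T [ 0.24  0.28 -0.01]
7.75 s -100.2 lat -0.6 z 72.5 Fu 3.33 Fv -1.5 Fz 6.2 T [ 0.58  0.46 -0.07]
```

```bash
python3 -m creep '[[-0.001,0,0,0,0,0,0.1]]' >/dev/null; sh m.sh
python3 -m creep '[[-0.001,0,0,0,0,0,0.1]]' >/dev/null; sh m.sh
python3 -m creep '[[-0.001,0,0,0,0,0,0.1]]' >/dev/null; sh m.sh
```

```text
7.85 s -100.9 lat -0.6 z 72.5 Fu 5.3 Fv -1.62 Fz 6.6 T [ 0.98  0.65 -0.01]
7.95 s -101.5 lat -0.6 z 72.5 Fu 8.8 Fv -1.26 Fz 6.5 T [ 1.25  0.71 -0.06]
8.05 s -102.2 lat -0.6 z 72.5 Fu 10.43 Fv -0.86 Fz 6.8 T [ 1.57  0.87 -0.09]
```

```bash
python3 -m creep '[[0,0,0,0,0,0,0.1],[0.002,0,0,0,0,0,0.1],[0.004,0,0,0,0,0,0.1],[0.006,0,0,0,0,0,0.1],[0.008,0,0,0,0,0,0.1],[0.01,0,0,0,0,0,0.1],[0.0125,0,0,0,0,0,0.1],[0.015,0,0,0,0,0,0.1]]' >/dev/null; sh m.sh
python3 -m creep '[[0.0025,0,0,0,0,0,0.1],[0.005,0,0,0,0,0,0.1],[0.0075,0,0,0,0,0,0.1],[0.01,0,0,0,0,0,0.1]]' >/dev/null; sh m.sh
python3 -m creep '[[0.0025,0,0,0,0,0,0.1],[0.005,0,0,0,0,0,0.1],[0.0075,0,0,0,0,0,0.1],[0.01,0,0,0,0,0,0.1]]' >/dev/null; sh m.sh
python3 -m creep '[[0.0025,0,0,0,0,0,0.1],[0.005,0,0,0,0,0,0.1],[0.0075,0,0,0,0,0,0.1],[0.01,0,0,0,0,0,0.1]]' >/dev/null; sh m.sh
python3 -m creep '[[0.002,0,0,0,0,0,0.1],[0.004,0,0,0,0,0,0.1]]' >/dev/null; sh m.sh
python3 -m creep '[[0.002,0,0,0,0,0,0.1],[0.004,0,0,0,0,0,0.1]]' >/dev/null; sh m.sh
python3 -m creep '[[0.002,0,0,0,0,0,0.1],[0.004,0,0,0,0,0,0.1]]' >/dev/null; sh m.sh
python3 -m creep '[[0.002,0,0,0,0,0,0.1],[0.004,0,0,0,0,0,0.1]]' >/dev/null; sh m.sh
python3 -m creep '[[0.002,0,0,0,0,0,0.1],[0.004,0,0,0,0,0,0.1]]' >/dev/null; sh m.sh
python3 -m creep '[[0.002,0,0,0,0,0,0.1],[0.004,0,0,0,0,0,0.1]]' >/dev/null; sh m.sh
python3 -m creep '[[0.002,0,0,0,0,0,0.1],[0.004,0,0,0,0,0,0.1]]' >/dev/null; sh m.sh
python3 -m creep '[[0.002,0,0,0,0,0,0.1],[0.004,0,0,0,0,0,0.1]]' >/dev/null; sh m.sh
```

```text
8.85 s -88.6 lat -0.5 z 72.5 Fu -1.69 Fv -0.55 Fz 5.6 T [-0.23  0.15 -0.01]
9.25 s -78.6 lat -0.6 z 72.5 Fu -0.5 Fv -1.36 Fz 5.5 T [-0.23  0.18  0.07]
9.65 s -68.6 lat -0.6 z 72.5 Fu -1.1 Fv -1.23 Fz 5.5 T [-0.28  0.19  0.03]
10.05 s -58.6 lat -0.6 z 72.5 Fu -2.06 Fv -1.22 Fz 4.4 T [-0.26  0.16  0.06]
10.25 s -54.6 lat -0.6 z 72.5 Fu -2.04 Fv -0.3 Fz 4.7 T [-0.22  0.15  0.06]
10.45 s -50.6 lat -0.5 z 72.5 Fu -0.49 Fv -1.95 Fz 5.6 T [-0.27  0.14 -0.02]
10.65 s -46.6 lat -0.5 z 72.5 Fu -1.09 Fv -1.59 Fz 5.1 T [-0.19  0.2   0.03]
10.85 s -42.6 lat -0.6 z 72.5 Fu -1.78 Fv -0.34 Fz 5.2 T [-0.25  0.14 -0.01]
11.05 s -38.6 lat -0.5 z 72.5 Fu -2.04 Fv -1.33 Fz 5.1 T [-0.26  0.16  0.01]
11.25 s -34.6 lat -0.5 z 72.5 Fu -2.22 Fv -0.72 Fz 6.0 T [-0.25  0.15 -0.03]
11.45 s -30.6 lat -0.6 z 72.5 Fu -1.17 Fv -2.06 Fz 4.5 T [-0.23  0.15 -0.02]
11.65 s -26.6 lat -0.5 z 72.5 Fu -0.3 Fv -1.89 Fz 4.3 T [-0.31  0.11 -0.  ]
```

```bash
python3 -m creep '[[0.002,0,0,0,0,0,0.1],[0.004,0,0,0,0,0,0.1]]' >/dev/null; sh m.sh
python3 -m creep '[[0.002,0,0,0,0,0,0.1],[0.004,0,0,0,0,0,0.1]]' >/dev/null; sh m.sh
python3 -m creep '[[0.002,0,0,0,0,0,0.1],[0.004,0,0,0,0,0,0.1]]' >/dev/null; sh m.sh
python3 -m creep '[[0.002,0,0,0,0,0,0.1],[0.004,0,0,0,0,0,0.1]]' >/dev/null; sh m.sh
python3 -m creep '[[0.002,0,0,0,0,0,0.1],[0.004,0,0,0,0,0,0.1]]' >/dev/null; sh m.sh
python3 -m creep '[[0.002,0,0,0,0,0,0.1],[0.004,0,0,0,0,0,0.1]]' >/dev/null; sh m.sh
python3 -m creep '[[0.002,0,0,0,0,0,0.1],[0.004,0,0,0,0,0,0.1]]' >/dev/null; sh m.sh
python3 -m creep '[[0.002,0,0,0,0,0,0.1],[0.004,0,0,0,0,0,0.1]]' >/dev/null; sh m.sh
python3 -m creep '[[0.002,0,0,0,0,0,0.1],[0.004,0,0,0,0,0,0.1]]' >/dev/null; sh m.sh
python3 -m creep '[[0.002,0,0,0,0,0,0.1],[0.004,0,0,0,0,0,0.1]]' >/dev/null; sh m.sh
python3 -m creep '[[0.002,0,0,0,0,0,0.1],[0.004,0,0,0,0,0,0.1]]' >/dev/null; sh m.sh
python3 -m creep '[[0.002,0,0,0,0,0,0.1],[0.004,0,0,0,0,0,0.1]]' >/dev/null; sh m.sh
```

```text
11.85 s -23.0 lat -0.5 z 72.5 Fu -5.91 Fv -1.0 Fz 5.6 T [-0.87 -0.08  0.02]
12.05 s -19.3 lat -0.5 z 72.6 Fu -5.75 Fv -1.78 Fz 5.6 T [-0.66 -0.    0.06]
12.25 s -15.0 lat -0.6 z 72.5 Fu -4.54 Fv -2.19 Fz 6.0 T [-0.59  0.    0.02]
12.45 s -10.9 lat -0.5 z 72.5 Fu -3.96 Fv -2.34 Fz 6.3 T [-0.75  0.12  0.04]
12.65 s -6.9 lat -0.5 z 72.6 Fu -5.02 Fv 0.08 Fz 4.9 T [-0.72 -0.12 -0.01]
12.85 s -2.9 lat -0.6 z 72.5 Fu -3.56 Fv -0.12 Fz 5.3 T [-0.42 -0.04  0.05]
13.05 s 1.3 lat -0.5 z 72.5 Fu -2.82 Fv -1.77 Fz 5.5 T [-0.51  0.11  0.01]
13.25 s 5.4 lat -0.5 z 72.5 Fu -1.31 Fv -2.03 Fz 4.5 T [-0.33  0.2  -0.05]
13.45 s 9.5 lat -0.5 z 72.5 Fu -1.42 Fv -0.51 Fz 5.6 T [-0.26  0.12 -0.  ]
13.65 s 13.5 lat -0.5 z 72.5 Fu -2.02 Fv -0.97 Fz 5.0 T [-0.29  0.13 -0.03]
13.85 s 17.5 lat -0.5 z 72.5 Fu -1.84 Fv -1.25 Fz 5.4 T [-0.28  0.12 -0.02]
14.05 s 21.5 lat -0.5 z 72.5 Fu -1.96 Fv -1.11 Fz 5.7 T [-0.25  0.19 -0.03]
```

```bash
python3 -m creep '[[0.002,0,0,0,0,0,0.1],[0.004,0,0,0,0,0,0.1]]' >/dev/null; sh m.sh
python3 -m creep '[[0.002,0,0,0,0,0,0.1],[0.004,0,0,0,0,0,0.1]]' >/dev/null; sh m.sh
python3 -m creep '[[0.002,0,0,0,0,0,0.1],[0.004,0,0,0,0,0,0.1]]' >/dev/null; sh m.sh
python3 -m creep '[[0.002,0,0,0,0,0,0.1],[0.004,0,0,0,0,0,0.1]]' >/dev/null; sh m.sh
python3 -m creep '[[0.002,0,0,0,0,0,0.1],[0.004,0,0,0,0,0,0.1]]' >/dev/null; sh m.sh
python3 -m creep '[[0.002,0,0,0,0,0,0.1],[0.004,0,0,0,0,0,0.1]]' >/dev/null; sh m.sh
python3 -m creep '[[0.002,0,0,0,0,0,0.1],[0.004,0,0,0,0,0,0.1]]' >/dev/null; sh m.sh
python3 -m creep '[[0.002,0,0,0,0,0,0.1],[0.004,0,0,0,0,0,0.1]]' >/dev/null; sh m.sh
python3 -m creep '[[0.002,0,0,0,0,0,0.1],[0.004,0,0,0,0,0,0.1]]' >/dev/null; sh m.sh
python3 -m creep '[[0.002,0,0,0,0,0,0.1],[0.004,0,0,0,0,0,0.1]]' >/dev/null; sh m.sh
python3 -m creep '[[0.002,0,0,0,0,0,0.1],[0.004,0,0,0,0,0,0.1]]' >/dev/null; sh m.sh
python3 -m creep '[[0.002,0,0,0,0,0,0.1],[0.004,0,0,0,0,0,0.1]]' >/dev/null; sh m.sh
python3 -m creep '[[0.002,0,0,0,0,0,0.1],[0.004,0,0,0,0,0,0.1]]' >/dev/null; sh m.sh
python3 -m creep '[[0.002,0,0,0,0,0,0.1],[0.004,0,0,0,0,0,0.1]]' >/dev/null; sh m.sh
python3 -m creep '[[0.002,0,0,0,0,0,0.1],[0.004,0,0,0,0,0,0.1]]' >/dev/null; sh m.sh
python3 -m creep '[[0.002,0,0,0,0,0,0.1],[0.004,0,0,0,0,0,0.1]]' >/dev/null; sh m.sh
python3 -m creep '[[0.002,0,0,0,0,0,0.1],[0.004,0,0,0,0,0,0.1]]' >/dev/null; sh m.sh
python3 -m creep '[[0.002,0,0,0,0,0,0.1],[0.004,0,0,0,0,0,0.1]]' >/dev/null; sh m.sh
```

```text
14.25 s 25.5 lat -0.5 z 72.5 Fu -1.56 Fv -1.82 Fz 5.2 T [-0.3   0.11  0.02]
14.45 s 29.5 lat -0.5 z 72.5 Fu -1.48 Fv -0.89 Fz 5.5 T [-0.3   0.17 -0.02]
14.65 s 33.5 lat -0.5 z 72.5 Fu -0.84 Fv -1.9 Fz 5.2 T [-0.33  0.16  0.04]
14.85 s 37.5 lat -0.5 z 72.5 Fu -1.99 Fv -0.9 Fz 4.8 T [-0.28  0.1  -0.03]
15.05 s 41.6 lat -0.5 z 72.5 Fu -1.32 Fv -0.89 Fz 5.5 T [-0.3   0.12 -0.02]
15.25 s 45.5 lat -0.5 z 72.5 Fu -2.49 Fv -0.88 Fz 4.3 T [-0.3   0.1  -0.01]
15.45 s 49.6 lat -0.5 z 72.5 Fu -1.66 Fv -0.06 Fz 6.4 T [-0.3   0.13  0.01]
15.65 s 53.5 lat -0.5 z 72.5 Fu -1.67 Fv -1.19 Fz 4.4 T [-0.28  0.16 -0.01]
15.85 s 57.5 lat -0.5 z 72.5 Fu -1.63 Fv -0.88 Fz 5.9 T [-0.38  0.11  0.01]
16.05 s 61.5 lat -0.5 z 72.5 Fu -1.14 Fv -0.89 Fz 5.4 T [-0.23  0.1  -0.06]
16.25 s 65.5 lat -0.5 z 72.5 Fu -2.23 Fv -0.07 Fz 5.1 T [-0.3   0.14 -0.05]
16.45 s 69.6 lat -0.5 z 72.5 Fu -1.35 Fv -0.61 Fz 4.9 T [-0.25  0.12 -0.03]
16.65 s 73.6 lat -0.5 z 72.5 Fu -2.89 Fv -1.71 Fz 5.5 T [-0.26  0.06 -0.01]
16.85 s 77.6 lat -0.5 z 72.5 Fu -1.43 Fv -0.55 Fz 5.3 T [-0.3   0.12 -0.02]
17.05 s 81.5 lat -0.5 z 72.5 Fu -1.77 Fv -1.07 Fz 4.8 T [-0.28  0.1  -0.  ]
17.25 s 85.6 lat -0.5 z 72.5 Fu -1.65 Fv -1.21 Fz 5.5 T [-0.32  0.12 -0.04]
17.45 s 89.5 lat -0.5 z 72.5 Fu -1.55 Fv -1.94 Fz 5.4 T [-0.28  0.06 -0.01]
17.65 s 93.6 lat -0.5 z 72.5 Fu -2.48 Fv -1.2 Fz 5.4 T [-0.31  0.11 -0.01]
```

```bash
python3 -m creep '[[0.002,0,0,0,0,0,0.1],[0.004,0,0,0,0,0,0.1]]' >/dev/null; sh m.sh
python3 -m creep '[[0.001,0,0,0,0,0,0.1]]' >/dev/null; sh m.sh
python3 -m creep '[[0.001,0,0,0,0,0,0.1]]' >/dev/null; sh m.sh
python3 -m creep '[[0.001,0,0,0,0,0,0.1]]' >/dev/null; sh m.sh
python3 -m creep '[[0.001,0,0,0,0,0,0.1]]' >/dev/null; sh m.sh
```

```text
17.85 s 97.6 lat -0.5 z 72.5 Fu -2.75 Fv -0.47 Fz 4.9 T [-0.23  0.12  0.03]
17.95 s 98.6 lat -0.5 z 72.5 Fu -1.91 Fv -0.81 Fz 5.5 T [-0.28  0.12  0.01]
18.05 s 99.6 lat -0.5 z 72.5 Fu -1.42 Fv -1.45 Fz 6.1 T [-0.25  0.15 -0.06]
18.15 s 100.5 lat -0.5 z 72.5 Fu -0.74 Fv -1.54 Fz 4.6 T [-0.31  0.08 -0.03]
18.25 s 101.3 lat -0.5 z 72.5 Fu -4.12 Fv -0.58 Fz 6.3 T [-0.72 -0.07 -0.01]
```

```bash
python3 -m creep '[[0.001,0,0,0,0,0,0.1]]' >/dev/null; sh m.sh
python3 -m creep '[[0.001,0,0,0,0,0,0.1]]' >/dev/null; sh m.sh
python3 -m creep '[[0.001,0,0,0,0,0,0.1],[0.001,0,0,0,0,0,0.1]]' >/dev/null; sh m.sh
```

```text
18.35 s 102.0 lat -0.5 z 72.5 Fu -5.86 Fv -1.41 Fz 5.5 T [-1.06 -0.2  -0.01]
18.45 s 102.6 lat -0.5 z 72.5 Fu -9.38 Fv -1.52 Fz 4.5 T [-1.33 -0.34  0.02]
18.65 s 103.4 lat -0.5 z 72.5 Fu -8.39 Fv -1.47 Fz 6.0 T [-1.37 -0.32  0.04]
```

```bash
sed -i "s/'T',o\['torque'\].round(2)/'Mv',(o['torque']@V).round(3)/" m.sh
python3 -m creep '[[-0.003,0,0,0,0,0,0.1],[-0.006,0,0,0,0,0,0.1],[-0.009,0,0,0,0,0,0.1],[-0.012,0,0,0,0,0,0.1],[-0.015,0,0,0,0,0,0.1],[-0.018,0,0,0,0,0,0.1],[-0.021,0,0,0,0,0,0.1],[-0.024,0,0,0,0,0,0.1]]' >/dev/null; sh m.sh
python3 -m creep '[[-0.003,0,0,0,0,0,0.1],[-0.006,0,0,0,0,0,0.1],[-0.009,0,0,0,0,0,0.1],[-0.012,0,0,0,0,0,0.1],[-0.015,0,0,0,0,0,0.1],[-0.018,0,0,0,0,0,0.1],[-0.021,0,0,0,0,0,0.1],[-0.024,0,0,0,0,0,0.1]]' >/dev/null; sh m.sh
python3 -m creep '[[-0.003,0,0,0,0,0,0.1],[-0.006,0,0,0,0,0,0.1],[-0.009,0,0,0,0,0,0.1],[-0.012,0,0,0,0,0,0.1],[-0.015,0,0,0,0,0,0.1],[-0.018,0,0,0,0,0,0.1],[-0.021,0,0,0,0,0,0.1],[-0.024,0,0,0,0,0,0.1]]' >/dev/null; sh m.sh
python3 -m creep '[[-0.003,0,0,0,0,0,0.1],[-0.006,0,0,0,0,0,0.1],[-0.009,0,0,0,0,0,0.1],[-0.012,0,0,0,0,0,0.1],[-0.015,0,0,0,0,0,0.1],[-0.018,0,0,0,0,0,0.1]]' >/dev/null; sh m.sh
python3 -m creep '[[-0.001,0,0,0,0,0,0.1],[-0.002,0,0,0,0,0,0.1]]' >/dev/null; sh m.sh
python3 -m creep '[[-0.001,0,0,0,0,0,0.1],[-0.002,0,0,0,0,0,0.1]]' >/dev/null; sh m.sh
python3 -m creep '[[-0.001,0,0,0,0,0,0.1],[-0.002,0,0,0,0,0,0.1]]' >/dev/null; sh m.sh
python3 -m creep '[[-0.001,0,0,0,0,0,0.1],[-0.002,0,0,0,0,0,0.1]]' >/dev/null; sh m.sh
python3 -m creep '[[-0.001,0,0,0,0,0,0.1],[-0.002,0,0,0,0,0,0.1]]' >/dev/null; sh m.sh
python3 -m creep '[[-0.001,0,0,0,0,0,0.1],[-0.002,0,0,0,0,0,0.1]]' >/dev/null; sh m.sh
python3 -m creep '[[-0.001,0,0,0,0,0,0.1],[-0.002,0,0,0,0,0,0.1]]' >/dev/null; sh m.sh
python3 -m creep '[[-0.001,0,0,0,0,0,0.1],[-0.002,0,0,0,0,0,0.1]]' >/dev/null; sh m.sh
python3 -m creep '[[-0.001,0,0,0,0,0,0.1],[-0.002,0,0,0,0,0,0.1]]' >/dev/null; sh m.sh
python3 -m creep '[[-0.001,0,0,0,0,0,0.1],[-0.002,0,0,0,0,0,0.1]]' >/dev/null; sh m.sh
```

```text
19.45 s 80.9 lat -0.5 z 72.5 Fu 1.56 Fv -1.44 Fz 6.1 Mv 0.291
20.25 s 56.8 lat -0.5 z 72.5 Fu 1.18 Fv -0.69 Fz 5.6 Mv 0.33
21.05 s 32.8 lat -0.5 z 72.5 Fu 2.08 Fv -0.78 Fz 4.4 Mv 0.327
21.65 s 14.8 lat -0.5 z 72.5 Fu 1.79 Fv -1.74 Fz 5.7 Mv 0.297
21.85 s 12.8 lat -0.5 z 72.5 Fu 1.56 Fv -2.2 Fz 5.6 Mv 0.296
22.05 s 10.9 lat -0.5 z 72.5 Fu 1.16 Fv -0.92 Fz 5.8 Mv 0.283
22.25 s 8.9 lat -0.5 z 72.5 Fu 1.67 Fv -1.08 Fz 5.4 Mv 0.254
22.45 s 6.9 lat -0.5 z 72.5 Fu 0.97 Fv -1.38 Fz 5.9 Mv 0.223
22.65 s 5.0 lat -0.5 z 72.5 Fu 2.47 Fv -1.44 Fz 5.9 Mv 0.492
22.85 s 3.3 lat -0.5 z 72.5 Fu 2.74 Fv -1.16 Fz 5.9 Mv 0.551
23.05 s 1.5 lat -0.6 z 72.5 Fu 3.22 Fv -0.2 Fz 5.5 Mv 0.581
23.25 s -0.6 lat -0.5 z 72.5 Fu 3.21 Fv -2.84 Fz 6.3 Mv 0.676
23.45 s -2.8 lat -0.5 z 72.5 Fu 3.51 Fv -2.39 Fz 6.6 Mv 0.57
23.65 s -4.9 lat -0.5 z 72.5 Fu 3.75 Fv -0.59 Fz 4.9 Mv 0.634
```

```bash
python3 -m creep '[[-0.001,0,0,0,0,0,0.1],[-0.002,0,0,0,0,0,0.1]]' >/dev/null; sh m.sh
python3 -m creep '[[-0.001,0,0,0,0,0,0.1],[-0.002,0,0,0,0,0,0.1]]' >/dev/null; sh m.sh
python3 -m creep '[[-0.001,0,0,0,0,0,0.1],[-0.002,0,0,0,0,0,0.1]]' >/dev/null; sh m.sh
python3 -m creep '[[-0.001,0,0,0,0,0,0.1],[-0.002,0,0,0,0,0,0.1]]' >/dev/null; sh m.sh
python3 -m creep '[[-0.001,0,0,0,0,0,0.1],[-0.002,0,0,0,0,0,0.1]]' >/dev/null; sh m.sh
python3 -m creep '[[-0.001,0,0,0,0,0,0.1],[-0.002,0,0,0,0,0,0.1]]' >/dev/null; sh m.sh
python3 -m creep '[[-0.001,0,0,0,0,0,0.1],[-0.002,0,0,0,0,0,0.1]]' >/dev/null; sh m.sh
python3 -m creep '[[-0.001,0,0,0,0,0,0.1],[-0.002,0,0,0,0,0,0.1]]' >/dev/null; sh m.sh
python3 -m creep '[[-0.001,0,0,0,0,0,0.1],[-0.002,0,0,0,0,0,0.1]]' >/dev/null; sh m.sh
python3 -m creep '[[-0.001,0,0,0,0,0,0.1],[-0.002,0,0,0,0,0,0.1]]' >/dev/null; sh m.sh
python3 -m creep '[[-0.001,0,0,0,0,0,0.1],[-0.002,0,0,0,0,0,0.1]]' >/dev/null; sh m.sh
python3 -m creep '[[-0.001,0,0,0,0,0,0.1],[-0.002,0,0,0,0,0,0.1]]' >/dev/null; sh m.sh
```

```text
23.85 s -6.9 lat -0.6 z 72.5 Fu 3.67 Fv -0.51 Fz 6.2 Mv 0.447
24.05 s -8.9 lat -0.5 z 72.5 Fu 3.14 Fv -1.91 Fz 6.9 Mv 0.584
24.25 s -10.9 lat -0.6 z 72.5 Fu 3.08 Fv -1.4 Fz 6.3 Mv 0.457
24.45 s -12.9 lat -0.6 z 72.5 Fu 2.85 Fv -0.41 Fz 5.0 Mv 0.532
24.65 s -14.9 lat -0.5 z 72.6 Fu 3.15 Fv -2.42 Fz 7.2 Mv 0.591
24.85 s -17.0 lat -0.6 z 72.5 Fu 1.65 Fv -2.05 Fz 5.8 Mv 0.372
25.05 s -19.1 lat -0.5 z 72.6 Fu 1.12 Fv -1.04 Fz 5.4 Mv 0.374
25.25 s -21.1 lat -0.5 z 72.5 Fu 1.53 Fv -1.04 Fz 4.6 Mv 0.278
25.45 s -23.2 lat -0.5 z 72.5 Fu 0.67 Fv -0.82 Fz 5.4 Mv 0.232
25.65 s -25.1 lat -0.5 z 72.5 Fu 2.1 Fv -0.82 Fz 5.5 Mv 0.282
25.85 s -27.1 lat -0.5 z 72.5 Fu 0.68 Fv -0.58 Fz 5.9 Mv 0.365
26.05 s -29.2 lat -0.5 z 72.5 Fu 2.07 Fv -1.89 Fz 6.5 Mv 0.29
```

```bash
python3 -m creep '[[0,0,0,0,0,0,0.22],[0,0,0,0,0,0,0.22],[0,0,0,0,0,0,0.22],[0,0,0,0,0,0,0.22]]' 20 | tail -1; sh m.sh
python3 -m creep '[[0.002,0,0,0,0,0,0.22],[0.004,0,0,0,0,0,0.22]]' |tail -1; sh m.sh
python3 -m creep '[[0.002,0,0,0,0,0,0.22]]' >/dev/null; sh m.sh
python3 -m creep '[[0.002,0,0,0,0,0,0.22]]' >/dev/null; sh m.sh
python3 -m creep '[[0.002,0,0,0,0,0,0.22]]' >/dev/null; sh m.sh
python3 -m creep '[[0.002,0,0,0,0,0,0.22]]' >/dev/null; sh m.sh
python3 -m creep '[[0.002,0,0,0,0,0,0.22]]' >/dev/null; sh m.sh
python3 -m creep '[[0.002,0,0,0,0,0,0.22]]' >/dev/null; sh m.sh
python3 -m creep '[[0.002,0,0,0,0,0,0.22]]' >/dev/null; sh m.sh
python3 -m creep '[[0.002,0,0,0,0,0,0.22]]' >/dev/null; sh m.sh
python3 -m creep '[[0.002,0,0,0,0,0,0.22]]' >/dev/null; sh m.sh
python3 -m creep '[[0.002,0,0,0,0,0,0.22]]' >/dev/null; sh m.sh
python3 -m creep '[[0.002,0,0,0,0,0,0.22]]' >/dev/null; sh m.sh
python3 -m creep '[[0.002,0,0,0,0,0,0.22]]' >/dev/null; sh m.sh
python3 -m creep '[[0.002,0,0,0,0,0,0.22]]' >/dev/null; sh m.sh
python3 -m creep '[[0.002,0,0,0,0,0,0.22]]' >/dev/null; sh m.sh
python3 -m creep '[[0.002,0,0,0,0,0,0.22]]' >/dev/null; sh m.sh
python3 -m creep '[[0.002,0,0,0,0,0,0.22]]' >/dev/null; sh m.sh
python3 -m creep '[[0.002,0,0,0,0,0,0.22]]' >/dev/null; sh m.sh
```

```text
opening: 0.019
26.45 s -29.1 lat -0.7 z 72.1 Fu -0.02 Fv 1.16 Fz -0.4 Mv -0.013
opening: 0.0188
26.65 s -25.1 lat -0.7 z 72.2 Fu -2.21 Fv 0.08 Fz -0.9 Mv -0.322
26.75 s -23.1 lat -0.7 z 72.2 Fu -2.78 Fv 0.42 Fz -2.0 Mv -0.498
26.85 s -21.3 lat -0.7 z 72.2 Fu -4.45 Fv 1.35 Fz -2.1 Mv -0.743
26.95 s -19.5 lat -0.7 z 72.2 Fu -4.16 Fv 0.73 Fz -1.1 Mv -0.786
27.05 s -17.6 lat -0.6 z 72.3 Fu -9.11 Fv -0.58 Fz -2.9 Mv -1.507
27.15 s -15.6 lat -0.7 z 72.2 Fu -8.75 Fv 0.38 Fz -2.4 Mv -1.458
27.25 s -13.5 lat -0.7 z 72.2 Fu -4.73 Fv 0.72 Fz -1.1 Mv -0.977
27.35 s -11.3 lat -0.7 z 72.2 Fu -4.19 Fv -0.17 Fz -2.0 Mv -0.825
27.45 s -9.2 lat -0.7 z 72.2 Fu -3.88 Fv 1.02 Fz -2.4 Mv -0.751
27.55 s -7.1 lat -0.7 z 72.2 Fu -4.94 Fv 0.7 Fz -2.6 Mv -0.963
27.65 s -5.0 lat -0.7 z 72.2 Fu -3.8 Fv 0.07 Fz -2.5 Mv -0.787
27.75 s -3.0 lat -0.7 z 72.2 Fu -3.91 Fv 1.46 Fz -2.3 Mv -0.672
27.85 s -0.9 lat -0.7 z 72.2 Fu -5.24 Fv 1.66 Fz -2.7 Mv -0.795
27.95 s 1.2 lat -0.7 z 72.2 Fu -2.88 Fv -0.15 Fz -1.3 Mv -0.558
28.05 s 3.2 lat -0.7 z 72.3 Fu -2.42 Fv -0.55 Fz -1.8 Mv -0.427
28.15 s 5.3 lat -0.7 z 72.3 Fu -2.3 Fv -1.18 Fz -2.1 Mv -0.308
28.25 s 7.2 lat -0.7 z 72.3 Fu -1.79 Fv -0.36 Fz -0.8 Mv -0.324
28.35 s 9.2 lat -0.7 z 72.3 Fu -1.59 Fv -0.82 Fz -1.8 Mv -0.306
```

```bash
python3 -m creep '[[0.002,0,0,0,0,0,0.22],[0.004,0,0,0,0,0,0.22],[0.004,0,0,0,0,0,0.22]]' >/dev/null; sh m.sh
python3 -m creep '[[-0.002,0,0,0,0,0,0.22],[-0.004,0,0,0,0,0,0.22],[-0.006,0,0,0,0,0,0.22]]' |tail -1; sh m.sh
python3 -m creep '[[-0.002,0,0,0,0,0,0.22]]' >/dev/null; sh m.sh
python3 -m creep '[[-0.002,0,0,0,0,0,0.22]]' >/dev/null; sh m.sh
python3 -m creep '[[-0.002,0,0,0,0,0,0.22]]' >/dev/null; sh m.sh
python3 -m creep '[[-0.002,0,0,0,0,0,0.22]]' >/dev/null; sh m.sh
python3 -m creep '[[-0.002,0,0,0,0,0,0.22]]' >/dev/null; sh m.sh
python3 -m creep '[[-0.002,0,0,0,0,0,0.22]]' >/dev/null; sh m.sh
python3 -m creep '[[-0.002,0,0,0,0,0,0.22]]' >/dev/null; sh m.sh
python3 -m creep '[[-0.002,0,0,0,0,0,0.22]]' >/dev/null; sh m.sh
python3 -m creep '[[-0.002,0,0,0,0,0,0.22]]' >/dev/null; sh m.sh
python3 -m creep '[[-0.002,0,0,0,0,0,0.22]]' >/dev/null; sh m.sh
python3 -m creep '[[-0.002,0,0,0,0,0,0.22]]' >/dev/null; sh m.sh
python3 -m creep '[[-0.002,0,0,0,0,0,0.22]]' >/dev/null; sh m.sh
python3 -m creep '[[-0.002,0,0,0,0,0,0.22]]' >/dev/null; sh m.sh
python3 -m creep '[[-0.002,0,0,0,0,0,0.22]]' >/dev/null; sh m.sh
python3 -m creep '[[-0.002,0,0,0,0,0,0.22]]' >/dev/null; sh m.sh
python3 -m creep '[[-0.002,0,0,0,0,0,0.22]]' >/dev/null; sh m.sh
python3 -m creep '[[-0.002,0,0,0,0,0,0.22]]' >/dev/null; sh m.sh
python3 -m creep '[[-0.002,0,0,0,0,0,0.22]]' >/dev/null; sh m.sh
python3 -m creep '[[-0.002,0,0,0,0,0,0.22]]' >/dev/null; sh m.sh
```

```text
28.65 s 13.3 lat -0.6 z 72.4 Fu -0.65 Fv -0.22 Fz -0.2 Mv 0.006
opening: 0.019
28.95 s 6.9 lat -0.5 z 72.4 Fu 1.86 Fv 0.81 Fz 0.1 Mv 0.367
29.05 s 4.8 lat -0.6 z 72.4 Fu 1.98 Fv 0.86 Fz 0.8 Mv 0.324
29.15 s 2.8 lat -0.6 z 72.4 Fu 2.93 Fv 0.2 Fz 1.1 Mv 0.544
29.25 s 1.0 lat -0.6 z 72.4 Fu 4.65 Fv 0.88 Fz 1.1 Mv 0.792
29.35 s -0.8 lat -0.5 z 72.4 Fu 5.18 Fv 1.86 Fz 1.7 Mv 0.866
29.45 s -2.7 lat -0.6 z 72.4 Fu 8.9 Fv 0.93 Fz 2.6 Mv 1.698
29.55 s -4.6 lat -0.5 z 72.4 Fu 6.53 Fv 0.54 Fz 3.3 Mv 1.288
29.65 s -6.7 lat -0.6 z 72.4 Fu 4.84 Fv 0.19 Fz 2.1 Mv 0.86
29.75 s -8.9 lat -0.6 z 72.5 Fu 5.16 Fv -0.3 Fz 3.0 Mv 1.009
29.85 s -11.1 lat -0.6 z 72.4 Fu 4.16 Fv 0.87 Fz 1.9 Mv 0.814
29.95 s -13.2 lat -0.6 z 72.4 Fu 3.92 Fv -0.65 Fz 3.6 Mv 0.7
30.05 s -15.3 lat -0.6 z 72.4 Fu 4.6 Fv 0.43 Fz 3.2 Mv 0.861
30.15 s -17.3 lat -0.6 z 72.4 Fu 3.56 Fv 0.52 Fz 1.5 Mv 0.892
30.25 s -19.3 lat -0.6 z 72.3 Fu 3.83 Fv -0.71 Fz 3.5 Mv 0.673
30.35 s -21.4 lat -0.6 z 72.3 Fu 2.81 Fv 1.25 Fz 1.6 Mv 0.617
30.45 s -23.5 lat -0.7 z 72.2 Fu 3.31 Fv 1.16 Fz 1.6 Mv 0.596
30.55 s -25.5 lat -0.7 z 72.2 Fu 2.35 Fv 0.4 Fz 2.1 Mv 0.467
30.65 s -27.4 lat -0.7 z 72.2 Fu 1.97 Fv 1.4 Fz 0.8 Mv 0.382
30.75 s -29.4 lat -0.7 z 72.2 Fu 1.56 Fv 0.81 Fz -0.0 Mv 0.305
30.85 s -31.4 lat -0.7 z 72.2 Fu 1.66 Fv 0.69 Fz 1.2 Mv 0.374
```

```bash
python3 -m creep '[[0.002,0,0,0,0,0,0.22],[0.004,0,0,0,0,0,0.22],[0.006,0,0,0,0,0,0.22],[0.008,0,0,0,0,0,0.22],[0.01,0,0,0,0,0,0.22],[0.012,0,0,0,0,0,0.22],[0.014,0,0,0,0,0,0.22],[0.016,0,0,0,0,0,0.22]]' >/dev/null; sh m.sh
python3 -m creep '[[0.002,0,0,0,0,0,0.22],[0.004,0,0,0,0,0,0.22],[0.006,0,0,0,0,0,0.22]]' >/dev/null; sh m.sh
python3 -m creep '[[0.001,0,0,0,0,0,0.22],[0.0015,0,0,0,0,0,0.22],[0.0015,0,0,0,0,0,0.22]]' >/dev/null; sh m.sh
```

```text
31.65 s -15.7 lat -0.8 z 72.2 Fu -8.3 Fv -0.8 Fz -0.2 Mv -1.457
31.95 s -9.2 lat -0.9 z 72.1 Fu -3.67 Fv -1.78 Fz -1.0 Mv -0.647
32.25 s -7.2 lat -0.5 z 72.4 Fu 0.55 Fv -0.42 Fz -0.1 Mv -0.045
```

```bash
python3 -m creep '[[-0.001,0,0,0,0,0,0.22],[-0.0024,0,0,0,0,0,0.24],[-0.0024,0,0,0,0,0,0.35],[-0.0024,0,0,0,0,0,0.5],[-0.0024,0,0,0,0,0,0.7],[-0.0024,0,0,0,0,0,0.7]]' |tail -1; sh m.sh
python3 -m creep '[[0,0,-0.01,0,0,0,0.7],[0,0,-0.025,0,0,0,0.7],[0,0,-0.045,0,0,0,0.7],[0,0,-0.075,0,0,0,0.7],[0,0,-0.11,0,0,0,0.7],[0,0,-0.14,0,0,0,0.7],[0,0,-0.16,0,0,0,0.7],[0,0,-0.16,0,0,0,0.7]]' |tail -1; sh m.sh
python3 -c "
from h import *
st()
print(go((.3,.0,.28),112.1))"
```

```text
opening: 0.0597
32.85 s -10.0 lat -0.7 z 72.3 Fu -0.51 Fv 0.06 Fz -0.6 Mv -0.029
opening: 0.0599
33.65 s -10.2 lat 0.4 z 237.0 Fu -0.39 Fv -0.12 Fz 0.8 Mv 0.014
t 33.65 s -0.0102 lat 0.0004 z 0.237 rot [1.7965e+02 6.0000e-02 1.1213e+02] q [ 11.4   2.1   7.7  95.2   0.  -10.7] Fu -0.39 F [ 0.  -0.4  0.8] open 0.0599
(array([-0.0146, -0.2439, -0.0445]), array([0.0061, 0.0011, 0.0006]))
```

```bash
python3 -m creep '[[0,-0.02,-0.005,0,0,0,0.7],[0,-0.05,-0.01,0,0,0,0.7],[0,-0.08,-0.02,0,0,0,0.7],[0,-0.115,-0.03,0,0,0,0.7],[0,-0.15,-0.04,0,0,0,0.7],[0,-0.18,-0.04,0,0,0,0.7],[0,-0.2,-0.04,0,0,0,0.7],[0,-0.2,-0.04,0,0,0,0.7]]' |tail -1; sh m.sh
python3 - <<'E'
from h import *
import cv2
for n in("top","side"): cv2.imwrite(f"pics/{n}9.png",optics.camera(n)[:,:,::-1])
im=cv2.imread("pics/top9.png")[170:300,165:360]
cv2.imwrite("pics/topz9.png",cv2.resize(im,None,fx=4,fy=4,interpolation=cv2.INTER_CUBIC))
for X in [(.031,.035),(.031,-.035),(-.031,-.035),(-.031,.035)]:
    w=np.array([*P,0])+V*X[0]+U*(X[1]-.010)+[0,0,.063]
    print(((proj("top",w)[0]-[165,170])*4+1.5).round(0))
E
```

```text
opening: 0.0596
34.45 s -10.1 lat -202.4 z 273.3 Fu 0.38 Fv 0.58 Fz 0.1 Mv -0.011
[313. 224.]
[429. 180.]
[467. 283.]
[351. 326.]
```

View pics/topz9.png

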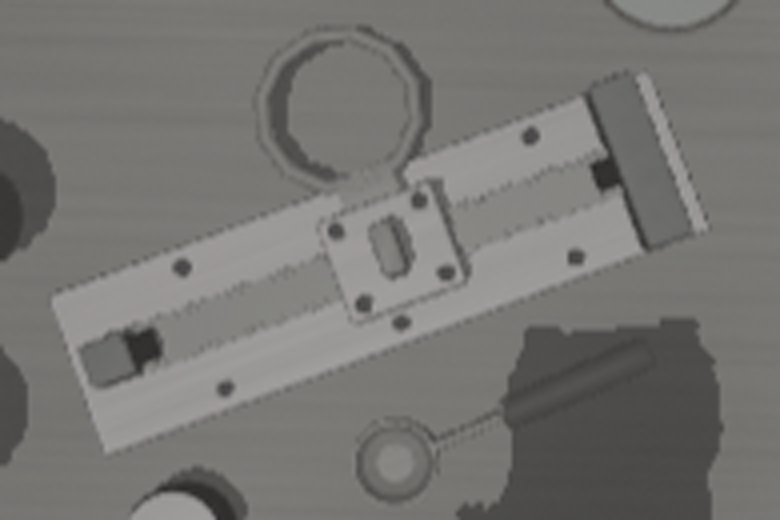

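View pics/side9.png

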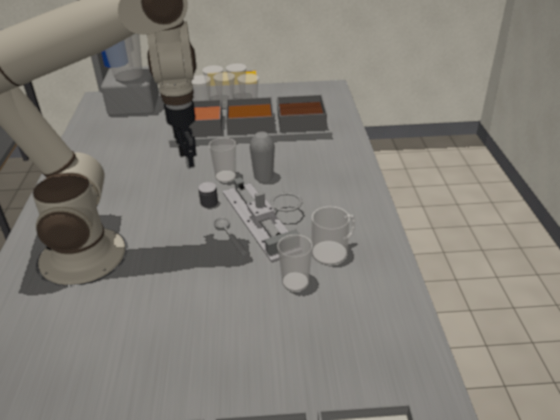

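View pics/top9.png

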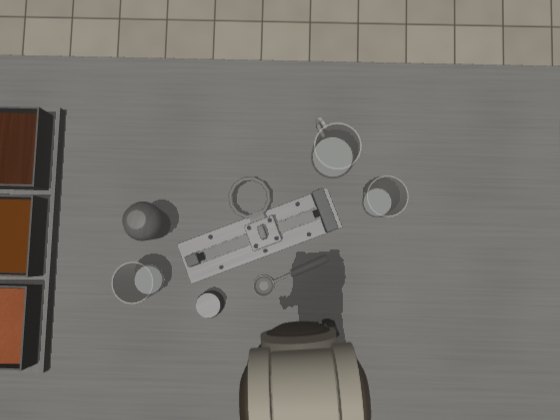

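The top view shows the carriage near its intended place (screws around zoom (336,231)–(446,272)), and the other objects look unmoved. My eyeballed shift since the start comes out a few mm short of what I expected, so I'll measure it at subpixel level.

Run:
```python
from h import *
import cv2
a=cv2.imread("pics/top0.png",0).astype(np.float32);b=cv2.imread("pics/top9.png",0).astype(np.float32)
# carriage top patch in initial: zoom(380..515,165..295)-> px
x0,x1,y0,y1=260,294,211,244
T=a[y0:y1,x0:x1]
k=8
Tk=cv2.resize(T,None,fx=k,fy=k,interpolation=cv2.INTER_CUBIC)
S=b[y0-10:y1+25,x0-30:x1+10]; Sk=cv2.resize(S,None,fx=k,fy=k,interpolation=cv2.INTER_CUBIC)
r=cv2.matchTemplate(Sk,Tk,cv2.TM_CCOEFF_NORMED); _,m,_,l=cv2.minMaxLoc(r)
d=np.array([l[0]/k-30,l[1]/k-10]); print(m,d)
c0=np.array([277.,228.]); print("shift world mm",(back("top",c0+d,.063)-back("top",c0,.063))@U*1000,(back("top",c0+d,.063)-back("top",c0,.063))@V*1000)
# screws / darkest blobs subpixel centroid at z .063 for each image
def cen(im,u,v,w=2):
    p=255-im[v-w:v+w+1,u-w:u+w+1]; p=p-np.percentile(p,50); p[p<0]=0
    yy,xx=np.mgrid[v-w:v+w+1,u-w:u+w+1]; return np.array([(p*xx).sum(),(p*yy).sum()])/p.sum()
for im,sc in((a,[(391,210),(474,179),(501,251),(418,283)]),(b,[(336,231),(419,201),(446,272),(363,303)])):
    w=np.array([back("top",cen(im,int(round(x/4+164.6)),int(round(y/4+169.6))),.063) for x,y in sc]); print("carr s,lat",((w.mean(0)-[*P,.063])@U*1000).round(2),((w.mean(0)-[*P,.063])@V*1000).round(2))
# plate screws, symmetric?
sc=[(355,202),(182,267),(530,135),(401,322),(225,388),(576,257)]
w=np.array([back("top",cen(a,int(round(x/4+164.6)),int(round(y/4+169.6))),.012) for x,y in sc]); q=(w-[*P,.012]); print("plate",np.c_[q@U,q@V].round(4)*1000, (q.mean(0)@U).round(4))
```

```text
0.9518817663192749 [-13.75    5.125]
shift world mm 33.162686037025686 0.09486757326797333
carr s,lat -43.81 0.74
carr s,lat -10.67 0.42
plate [[   0.2   38.9]
 [ 109.3   38.3]
 [-110.3   38.7]
 [  -0.5  -37.5]
 [ 110.   -37.5]
 [-109.9  -37.8]] -0.0002
```

```bash
python3 -c "
from workcell import bot
print(bot.job_done())"
```

```text
the job is handed in; nothing more can be done
None
```

I stroked the carriage home and then the full way to the far end. It now stands free on the middle of the tight spot, and I handed the job in at about 34.5 s.

- **Buffers:** I gripped the upright grip and moved at 10–40 mm/s, slowing to 10 mm/s before each contact. Each buffer was pressed by about 2.5 mm, with wrist readings of 10 N or less.
- **Finding the spot:** On the return I passed the spot once gripped. I then made one pass each way with the grip held loosely, because the firm grip showed only about 5 N of drag instead of the expected 10 N. Peaks and onsets from the loose passes put its middle at −10 mm by the tool position. That is −10.6 mm in the unit's own y, taking the middle between the two buffer contacts as zero.
- **Leaving it:** I pushed the carriage onto the middle, centred the fingers around the grip, opened and withdrew with no measurable force.

**Last checks:**
- The final top picture puts the carriage at −10.5 mm relative to the plate centre, which agrees with the felt spot.
- By eye in the before and after pictures, the shaker, jug, cups, spoon and tin are where they were.
- **Disagreement 1:** The picture showed 33 mm of net carriage travel, where the tool positions gave 36 mm. The likely cause is that closing the fingers centred the carriage by about 2 mm at the first grasp.
- **Disagreement 2:** Drag on the loose passes peaked at about 9 N just before the middle and was about 4–5 N across it. The description said it would stay high. The two directions mirrored each other, so the middle should still be right.

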